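Face up the cartons and turn the counter sign

ROBOT

A 6-joint arm with a two-finger parallel gripper is mounted at the origin on the work surface. World frame = base frame: x ahead of the robot, y to its left, z up, the work surface at z = 0. Lengths are in mm, angles in rad, forces in N, time in s.
With the tool pointing down it reaches from about 350 to 800 mm from the base axis. Payload 7.3 kg.
Tool frame: the origin (TCP) lies at the very end of the fingers, on their centre line; the grasp point (between the pads) lies 19 mm behind it (hold_point_z is the distance from the TCP to the grasp point, in mm); z points along the fingers, y is the direction in which the jaws open and shut (so a half turn about z gives the same grasp; the last joint's range is limited). The gripper opens to 85 mm and grips with 20 to 120 N. Pads are 22 mm wide; open, the fingers measure 114 mm over their backs; the gripper's body (76 mm by 85 mm) begins 54 mm behind the grasp point. The pads swing forward as they close: fully open they stand 13 mm farther back than shut.
Start: joints at [-1.398, 0.342, 1.524, -0, 1.275, -0.146], TCP at [164.572, -498.558, 231.322] pointing down, gripper open.
Joint ranges: [-2.53, 2.53], [-0.77, 2.02], [0.04, 2.7], [-1, 4.14], [0.28, 2.66], [-3.11, 3.11]. Speed limits (rad/s): [2.57, 2.57, 3.14, 3.14, 3.14, 3.14].

INTERFACE

Orientations are given as a rotation vector (axis times angle).
In Python, from cell import * gives the robot as it stands. The module is installed in compiled form; this text tells all that it offers.
- The arm moves only by the shell command python3 -m crank 'ROWS' [OPENING] [FORCE]. ROWS is JSON, a list of rows, each a list of 6 numbers: the shift along the tool's x, y, z in cm, then the turn, a rotation vector about the tool's x, y, z in degrees. A call has 1 to 8 rows; each row shifts and turns the commanded pose from where the row before left it, along the tool's axes as they then stand; what a row does not reach is not made up. A row lasts 1/8 s, in which the tool goes at most 62.5 mm and 10.7 degrees, less where a joint would pass 70% of its speed; a pose out of reach is approached as far as the arm can. A call with a gripper value outside its range is refused whole. OPENING is the gripper's target within -1 to 1 (shut at 1, half-way at 0, fully open at -1), set as the call begins (- or left out, the last holds). The fingers move at their own pace and stop on an object; FORCE is the grip in N (left out, the last holds). Time passes only in rows, so rows that do not move let the fingers close. It gives the time, the measured TCP pose, the force and the opening at its end, in the units of the state.
- get_obs(): the state, without advancing time (a new reading comes with each control period).
- grab_frame(name): name is "scene" or "top" or "wrist"; returns the picture (384x512x3 uint8, blue, green, red); there is no depth.
- get_calibration(name): a dict with "fx", "fy", "cx", "cy" (pixels), "extrinsics" (4x4, takes a point from camera to world coordinates). Camera axes: x right, y down, z forward; pixel columns grow to the right and rows downward; lengths in mm; the calibration is good to about 2 mm. The wrist camera is an equidistant fisheye: a pixel r from the principal point sees the ray r / f radians off the axis. A picture is of the moment at which its call begins: read the wrist's pose just before it. get_calibration takes no time and is no camera call; for the wrist camera it gives the pose at the moment of the call.
- hand_in(): hands the job in, once; it reports no verdict.
The state is a dict: "t": time; "qpos": joint angles; "joint_velocities": joint speeds; "effort": joint torques, N m; "tcp_pos": TCP position; "tool_rot": TCP orientation; "force": force on the tool from outside, world axes, zero at the start; "ft_torque": the same for the moment, N m; "grip_width": finger opening in mm.
Only numpy, scipy, OpenCV 4.12 (cv2) and the standard library are available. Lean on these libraries where they do the work, as an engineer would, in place of code of your own. Each camera call takes 0.05 s, during which the arm holds its last target. There are 200 camera calls.

TASK

Get the counter display ready for opening: slide the three cartons along the counter, never lifting or tipping them, into one tight straight row in the corner of the wooden rail, in any order: a short end of each flat against the long backstop, the first snug against the end stop and each next one snug against its neighbour. Feel for contact and press gently so that no carton is crushed. Then, once the row is right, turn the sign half a turn so that its green face squarely faces the robot's side (as its stand does) in place of the red, and leave the row and everything else undisturbed.

Things in the scene. Friction and masses are not known exactly. Their poses are not given: they have to be found in the camera images.
- rail: Low wooden L-shaped display rail, fixed to the counter, 22 mm high and 18 mm thick. Origin: on the counter at the inner corner of the L. The backstop runs from there along -y for 470 mm, its inner face (towards the robot) is the plane x = 0; the end stop runs along -x for 107 mm, its inner face is the plane y = 0. The row belongs at x < 0, y < 0. Its place and yaw vary.
- carton_red: Red carton with a white paper label on top and ends, loose, 60 mm high, 105 mm long (its x axis), 0.25 to 0.5 kg. Its width (its y axis) is between 62 and 86 mm, no two cartons are alike, and the exact width is not told. Origin: centre of its underside. It starts on the robot's side of the backstop, clear of it, its x axis within 0.3 rad of the rail's x axis.
- carton_green: Green carton with a white paper label on top and ends, loose, 60 mm high, 105 mm long (its x axis), 0.25 to 0.5 kg. Its width (its y axis) is between 62 and 86 mm, no two cartons are alike, and the exact width is not told. Origin: centre of its underside. It starts on the robot's side of the backstop, clear of it, its x axis within 0.3 rad of the rail's x axis.
- carton_yellow: Yellow carton with a white paper label on top and ends, loose, 60 mm high, 105 mm long (its x axis), 0.25 to 0.5 kg. Its width (its y axis) is between 62 and 86 mm, no two cartons are alike, and the exact width is not told. Origin: centre of its underside. It starts on the robot's side of the backstop, clear of it, its x axis within 0.3 rad of the rail's x axis.
- stand: Fixed stand of the two-sided sign: round foot 90 mm across and 14 mm high, thin upright post. Origin: on the counter on the post's axis, which is the sign's pivot. Its x axis points away from the robot (place and yaw vary).
- sign (a joint): Turn of the sign about the vertical post, rad, counter-clockwise seen from above. The panel is 120 mm wide (60 mm each side of the post), 8 mm thick, and reaches from 58 to 133 mm above the counter. At 0 it lies along the stand's y axis with its red face to the stand's -x (robot's side) and green to +x; at +3.14 or -3.14 green faces the robot's side. It turns either way up to 3.7 with light friction (about 0.03 N m) and stays where it is left.
- honey: Bystander, loose: honey jar, 60 mm across, 85 high, behind the backstop. Origin: centre of its underside. Leave it alone.
- jam: Bystander, loose: jam jar, 64 mm across, 80 high, at the right. Origin: centre of its underside. Leave it alone.
- gourd: Bystander, loose: small orange gourd, 84 mm across, 90 high, left of the end stop. Origin: centre of its underside. Leave it alone.
- butter: Bystander, loose: yellow block, 60 x 120 x 45 mm, at the right, near the robot. Origin: centre of its underside. Leave it alone.
Not all that is in view belongs to the job. Leave any purple look-alike of the stand alone.

How it is judged:
By the outcome, as a careful person would: the job done as asked, in the order asked, and still so for the second after the job is handed in, with the robot touching nothing.
It also fails if it takes over 72 s, if anything falls off the work surface, if the arm or the gripper's body presses on something with over 40 N, if the wrist force passes 120 N, or if a joint passes its speed limit or range.

## Working session

There is one attempt and no reset: what is moved stays moved. The work goes in short steps, Python scripts to look and compute and a shell command to move; the robot and the scene stay as the last step left them, time stands still between calls to the robot, and variables do not carry over. Pictures are saved under pics/ and viewed, about 8 in all and at most 12, crops included, and the job is handed in when it is done.

```bash
mkdir -p pics; python3 - <<'E'
from cell import *
import cv2,numpy as np
np.set_printoptions(precision=3,suppress=True)
print(get_obs())
for n in ["scene","top"]:
    cv2.imwrite(f"pics/{n}0.png",grab_frame(n)); c=get_calibration(n); print(n,c)
E
```

```text
{'t': 0.0, 'qpos': array([-1.398,  0.343,  1.525,  0.   ,  1.275, -0.146]), 'joint_velocities': array([ 0.   ,  0.   ,  0.   , -0.001,  0.   ,  0.   ]), 'effort': array([  0.   , -43.367, -24.602,  -0.   ,   0.008,   0.   ]), 'tcp_pos': array([ 164.523, -498.114,  230.618]), 'tool_rot': array([-3.1  , -0.499,  0.   ]), 'force': array([-0.044, -0.491,  0.408]), 'ft_torque': array([-0.015, -0.036,  0.037]), 'grip_width': 85.35403669982131}
scene {'fx': 466.1238528114416, 'fy': 466.1238528114416, 'cx': 253.92783725446347, 'cy': 201.257012176378, 'extrinsics': array([[   0.097,    0.73 ,   -0.677, 1522.571],
       [   0.995,   -0.079,    0.057, -100.843],
       [  -0.011,   -0.679,   -0.734, 1150.006],
       [   0.   ,    0.   ,    0.   ,    1.   ]])}
top {'fx': 430.2608737285697, 'fy': 430.2608737285697, 'cx': 253.1923124501001, 'cy': 191.25652786868324, 'extrinsics': array([[   0.025,   -0.998,    0.055,  470.001],
       [  -1.   ,   -0.026,   -0.015,  -21.993],
       [   0.017,   -0.055,   -0.998, 1159.278],
       [   0.   ,    0.   ,    0.   ,    1.   ]])}
```

View pics/top0.png

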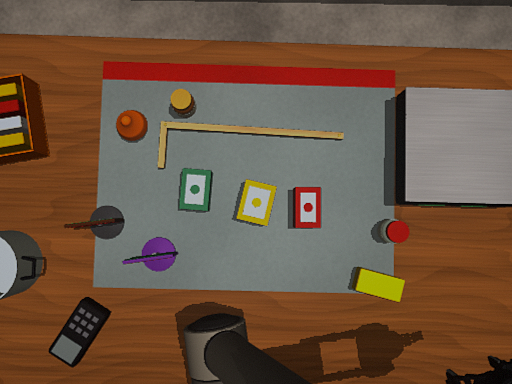

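View pics/scene0.png

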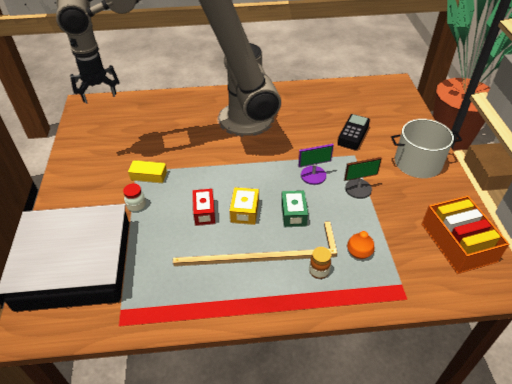

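The top view shows the rail corner at about (162,124) with the backstop running right to (343,135). The cartons are green (195,190), yellow (257,203) and red (307,208). The true stand is grey at (107,222), and the purple decoy at (158,254). The scene view agrees, and shows the sign's green side facing away from the robot.

```bash
cat > h.py <<'E'
from cell import *
import cv2,numpy as np
np.set_printoptions(precision=3,suppress=True)
def px2w(name,uv,z,c=None):
    c=c or get_calibration(name); uv=np.atleast_2d(np.float64(uv)); E=c["extrinsics"]
    d=np.c_[(uv[:,0]-c["cx"])/c["fx"],(uv[:,1]-c["cy"])/c["fy"],np.ones(len(uv))]@E[:3,:3].T
    o=E[:3,3]; s=(z-o[2])/d[:,2]; return (o+d*s[:,None])[:,:2]
def w2px(name,P):
    c=get_calibration(name); E=c["extrinsics"]; p=(np.atleast_2d(P)-E[:3,3])@E[:3,:3]
    return np.c_[p[:,0]/p[:,2]*c["fx"]+c["cx"],p[:,1]/p[:,2]*c["fy"]+c["cy"]]
def hsvmask(im,lo,hi): return cv2.inRange(cv2.cvtColor(im,cv2.COLOR_BGR2HSV),np.array(lo),np.array(hi))
E
python3 - <<'E'
from h import *
im=cv2.imread("pics/top0.png")
for uv in [(195,165),(195,172),(183,200),(195,209),(180,190),(257,183),(240,217),(307,190),(295,195),(307,226),(250,131),(250,129),(163,150),(107,210),(107,222)]: print(uv,im[uv[1],uv[0]],cv2.cvtColor(im[uv[1]:uv[1]+1,uv[0]:uv[0]+1],cv2.COLOR_BGR2HSV)[0,0])
cv2.imwrite("pics/top0z.png",cv2.resize(im[105:285,60:360],None,fx=2.66,fy=2.66,interpolation=cv2.INTER_CUBIC))
E
```

```text
(195, 165) [118 122 114] [ 75  17 122]
(195, 172) [ 70 107  50] [ 71 136 107]
(183, 200) [ 72 108  51] [ 71 135 108]
(195, 209) [ 73 107  55] [ 70 124 107]
(180, 190) [54 67 45] [72 84 67]
(257, 183) [  8 160 177] [ 27 243 177]
(240, 217) [  9 157 176] [ 27 242 176]
(307, 190) [ 20  27 159] [  2 223 159]
(295, 195) [19 24 95] [  2 204  95]
(307, 226) [ 22  25 159] [  1 220 159]
(250, 131) [ 87 150 180] [ 20 132 180]
(250, 129) [ 72 126 168] [ 17 146 168]
(163, 150) [ 89 151 177] [ 21 127 177]
(107, 210) [51 51 54] [ 0 14 54]
(107, 222) [13 18 57] [  3 197  57]
```

View pics/top0z.png

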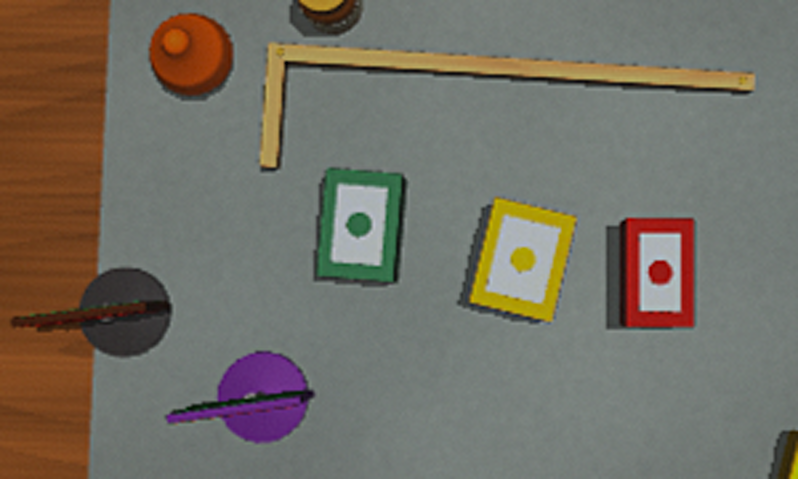

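The zoom shows the bright top faces clearly, with darker sides visible on red's left edge. The sign panel spans about (65,226) to (124,220) in full-image pixels. Next I compute poses.

```bash
cat >> h.py <<'E'
COL={"red":[(0,150,125),(8,255,255)],"green":[(60,90,88),(85,255,255)],"yellow":[(24,200,135),(33,255,255)]}
ROI=(70,150,160,360) # v0,v1.. unused
def cartons(im,name="top",box=(100,262,130,345)):
    out={}
    for k,(lo,hi) in COL.items():
        m=hsvmask(im,lo,hi); z=np.zeros_like(m); v0,v1,u0,u1=box; z[v0:v1,u0:u1]=m[v0:v1,u0:u1]
        cs,_=cv2.findContours(z,cv2.RETR_EXTERNAL,cv2.CHAIN_APPROX_NONE); c=max(cs,key=cv2.contourArea)
        z[:]=0; cv2.drawContours(z,[c],-1,255,-1)
        w=px2w(name,c[:,0,:],60).astype(np.float32); (cx,cy),(a,b),ang=cv2.minAreaRect(w)
        B=cv2.boxPoints(((cx,cy),(a,b),ang)); e=[B[1]-B[0],B[2]-B[1]]; l=max(e,key=np.linalg.norm); s=min(e,key=np.linalg.norm)
        l=l*np.sign(l[0]); out[k]=(cx,cy,np.arctan2(l[1],l[0]),np.linalg.norm(l)+2.5,np.linalg.norm(s)+2.5)
    return out
def rail(im):
    m=hsvmask(im,(14,100,140),(23,200,255)); m[:110]=0; m[175:]=0; m[:,:150]=0; m[:,350:]=0
    # centre line of the backstop, end stop
    U=np.arange(180,338); v=[np.mean(np.nonzero(m[110:145,u])[0])+110 for u in U]
    V=np.arange(138,164); uu=[np.mean(np.nonzero(m[y,150:185])[0])+150 for y in V]
    A=px2w("top",np.c_[U,v],22); B=px2w("top",np.c_[uu,V],22)
    pa=np.polyfit(A[:,1],A[:,0],1); pb=np.polyfit(B[:,0],B[:,1],1)
    yaw=np.arctan(-pa[0]); yb=np.arctan(pb[0])  # backstop along -y: x = x0 - tan(yaw) y
    ex=np.array([np.cos(yaw),np.sin(yaw)]); ey=np.array([-ex[1],ex[0]])
    ca=np.mean(A@ex)-9; cb=np.mean(B@ey)-9
    return ca*ex+cb*ey,yaw,yb
E
python3 - <<'E'
from h import *
im=cv2.imread("pics/top0.png")
o,yaw,yb=rail(im); print("rail",o,yaw,yb)
ex=np.array([np.cos(yaw),np.sin(yaw)]); ey=np.array([-ex[1],ex[0]])
for k,c in cartons(im).items():
    d=np.array(c[:2])-o; print(k,np.array(c),"rel",d@ex,d@ey,c[2]-yaw)
g=hsvmask(im,(0,0,40),(180,45,75)); g[:,:85]=0;g[:,130:]=0;g[:195]=0;g[245:]=0
cs,_=cv2.findContours(g,3,2); c=max(cs,key=cv2.contourArea)
al=np.vstack(cs); (u,v),r=cv2.minEnclosingCircle(al); print("foot",u,v,r,px2w("top",[(u,v)],14))
ext=px2w("top",[(64,225),(124,220)],133),px2w("top",[(64,225),(124,220)],90);print(ext)
for z in(60,70): print("jam..",px2w("top",[(131,125),(181,101),(397,231),(158,254)],z))
E
```

```text
rail [696.541 194.999] -0.03242595710876633 -0.04014234163986261
red [ 494.337 -179.997    0.02   105.065   64.212] rel -189.93968029539585 -381.35370324467186 0.05246127241376091
green [532.437 110.497  -0.056 105.312  74.237] rel -161.27807011032488 -89.77769664355604 -0.023936556344001998
yellow [503.337 -46.758  -0.219 104.822  81.272] rel -185.26401781100986 -247.89320964002624 -0.18644931695339034
foot 106.86619567871094 222.17605590820312 17.27153205871582 [[441.463 344.93 ]]
(array([[435.241, 407.169],
       [450.584, 266.681]]), array([[433.784, 425.15 ],
       [449.771, 278.776]]))
jam.. [[ 692.983  279.527]
 [ 759.244  153.654]
 [ 438.726 -409.349]
 [ 365.613  198.054]]
jam.. [[ 690.955  276.785]
 [ 756.612  152.057]
 [ 439.01  -405.825]
 [ 366.563  196.052]]
```

```bash
cat >> h.py <<'E'
from scipy.spatial.transform import Rotation as Rn
O=np.array([696.541,194.999]);YAW=-0.0324
def st(tag=""):
    s=get_obs(); ex=np.array([np.cos(YAW),np.sin(YAW)]); ey=np.array([-ex[1],ex[0]]); d=s["tcp_pos"][:2]-O
    R=Rn.from_rotvec(s["tool_rot"]).as_matrix(); f=s["force"][:2]
    print(tag,"t%.2f rel %.1f %.1f z %.1f yaw-rail %.3f tilt %.3f F %.1f %.1f %.1f grip %.1f"%(s["t"],d@ex,d@ey,s["tcp_pos"][2],np.arctan2(R[1,0],R[0,0])-YAW,np.hypot(R[0,2],R[1,2]),f@ex,f@ey,s["force"][2],s["grip_width"]))
if __name__=="__main__": st()
E
python3 -m crank '[[0,0,0,0,0,10.05],[0,0,0,0,0,10.05]]' 0
python3 -m crank '[[3.35,-4.67,0,0,0,0],[3.35,-4.67,0,0,0,0],[3.35,-4.67,0,0,0,0],[3.35,-4.67,0,0,0,0],[3.35,-4.67,0,0,0,0],[3.35,-4.67,0,0,0,0],[3.35,-4.67,0,0,0,0]]'; python3 h.py
```

```text
t: 0.35
tcp_pos: [164.5, -498.3, 230.9]
tool_rot: [-3.14, 0.059, 0.0]
force: [-0.1, -0.0, 0.2]
grip_width: 51.5
t: 1.23
tcp_pos: [410.2, -177.6, 231.2]
tool_rot: [3.141, -0.05, -0.0]
force: [1.1, -1.3, 1.1]
grip_width: 42.8
 t1.23 rel -274.1 -381.7 z 231.2 yaw-rail 0.000 tilt 0.000 F 1.1 -1.3 1.1 grip 42.8
```

Accurate tracking. Descend, then push red towards the backstop (expected final TCP rel x ≈ -116).

```bash

python3 -m crank '[[0,0.1,5.5,0,0,0],[0,0,5.5,0,0,0],[0,0,5.5,0,0,0],[0,0,4,0,0,0],[0,0,1.3,0,0,0]]' >/dev/null; python3 h.py
python3 -m crank '[[1,0,0,0,0,0],[0.7,0,0,0,0,0],[0.5,0,0,0,0,0],[0.5,0,0,0,0,0]]' >/dev/null; python3 h.py
python3 -m crank '[[0.6,0,0,0,0,0],[0.8,0,0,0,0,0],[1.0,0,0,0,0,0],[1,0,0,0,0,0],[1,0,0,0,0,0],[1,0,0,0,0,0],[1,0,0,0,0,0],[1,0,0,0,0,0]]' >/dev/null; python3 h.py
```

```text
t1.85 rel -276.2 -383.6 z 11.3 yaw-rail 0.000 tilt 0.005 F 0.1 -0.6 0.1 grip 42.9
 t2.35 rel -247.8 -384.3 z 14.0 yaw-rail 0.001 tilt 0.000 F -4.1 0.2 2.0 grip 42.4
 t3.35 rel -173.1 -384.4 z 13.3 yaw-rail 0.000 tilt 0.000 F -3.6 0.2 1.8 grip 42.6
```

```bash

python3 -m crank '[[1,0,0,0,0,0],[1,0,0,0,0,0],[1,0,0,0,0,0],[1,0,0,0,0,0],[0.6,0,0,0,0,0]]' >/dev/null; python3 h.py
python3 -m crank '[[0.2,0,0,0,0,0],[0.2,0,0,0,0,0]]' >/dev/null; python3 h.py
python3 -m crank '[[0.15,0,0,0,0,0],[0.15,0,0,0,0,0]]' >/dev/null; python3 h.py
```

```text
t3.98 rel -127.1 -384.4 z 13.3 yaw-rail 0.001 tilt 0.000 F -3.2 0.1 1.0 grip 42.7
 t4.22 rel -124.1 -384.3 z 13.3 yaw-rail 0.000 tilt 0.001 F -3.4 -0.4 0.7 grip 42.7
 t4.47 rel -120.9 -384.4 z 13.3 yaw-rail 0.000 tilt 0.000 F -2.5 -0.5 0.6 grip 43.1
```

```bash

for i in 1; do python3 -m crank '[[0.15,0,0,0,0,0],[0.15,0,0,0,0,0]]' >/dev/null; python3 h.py; done
python3 -m crank '[[0.1,0,0,0,0,0]]' >/dev/null; python3 h.py
python3 -m crank '[[0.1,0,0,0,0,0]]' >/dev/null; python3 h.py
```

```text
t4.72 rel -118.4 -384.3 z 13.2 yaw-rail 0.000 tilt 0.002 F -9.7 -0.0 4.4 grip 42.7
 t4.85 rel -118.4 -384.3 z 13.2 yaw-rail 0.001 tilt 0.004 F -12.1 -0.6 5.7 grip 42.6
 t4.97 rel -118.6 -384.1 z 13.0 yaw-rail 0.001 tilt 0.006 F -15.3 -1.0 6.3 grip 42.4
```

```bash

python3 -m crank '[[-1,0,0,0,0,0],[-4.4,0,0,0,0,0],[-5,0,0,0,0,0],[-5,-1.2,0,0,0,0],[0,-5,0,0,0,0],[0,-5,0,0,0,0],[0,-3,0,0,0,0],[0.8,0,0,0,0,0]]' >/dev/null; python3 h.py
python3 -m crank '[[0.5,0,0,0,0,0],[0.5,0,0,0,0,0],[0.5,0,0,0,0,0],[0.6,0,0,0,0,0],[0.8,0,0,0,0,0],[1,0,0,0,0,0],[1,0,0,0,0,0],[1,0,0,0,0,0]]' >/dev/null; python3 h.py
```

```text
t5.97 rel -261.6 -240.9 z 13.7 yaw-rail 0.003 tilt 0.001 F 0.1 -0.1 0.4 grip 42.8
 t6.97 rel -202.3 -242.3 z 13.2 yaw-rail 0.001 tilt 0.000 F -2.7 -0.3 0.2 grip 42.7
```

```bash

python3 -m crank '[[1,0,0,0,0,0],[1,0,0,0,0,0],[1,0,0,0,0,0],[1,0,0,0,0,0],[1,0,0,0,0,0],[1,0,0,0,0,0],[1,0,0,0,0,0],[0.6,0,0,0,0,0]]' >/dev/null; python3 h.py
python3 -m crank '[[0.2,0,0,0,0,0],[0.15,0,0,0,0,0],[0.15,0,0,0,0,0]]' >/dev/null; python3 h.py
python3 -m crank '[[0.15,0,0,0,0,0],[0.1,0,0,0,0,0]]' >/dev/null; python3 h.py
```

```text
t7.97 rel -126.2 -242.4 z 13.2 yaw-rail 0.000 tilt 0.000 F -3.8 -0.6 1.5 grip 42.4
 t8.35 rel -122.0 -242.4 z 13.3 yaw-rail 0.000 tilt 0.000 F -2.7 0.3 0.2 grip 43.0
 t8.60 rel -119.3 -242.4 z 13.3 yaw-rail 0.000 tilt 0.000 F -3.2 -0.3 0.4 grip 42.5
```

```bash

python3 -m crank '[[0.15,0,0,0,0,0],[0.15,0,0,0,0,0]]' >/dev/null; python3 h.py
python3 -m crank '[[0.1,0,0,0,0,0],[0.1,0,0,0,0,0]]' >/dev/null; python3 h.py
python3 -m crank '[[-1,0,0,0,0,0],[-4,0,0,0,0,0],[-5,0,0,0,0,0],[-2.6,-2,0,0,0,0],[0,-5,0,0,0,0],[0,-5,0,0,0,0],[0,-3.3,0,0,0,0],[0.5,0,0,0,0,0]]' >/dev/null; python3 h.py
python3 -m crank '[[0.5,0,0,0,0,0],[0.5,0,0,0,0,0],[0.6,0,0,0,0,0],[0.8,0,0,0,0,0],[1,0,0,0,0,0],[1,0,0,0,0,0],[1,0,0,0,0,0],[1,0,0,0,0,0]]' >/dev/null; python3 h.py
```

```text
t8.85 rel -118.4 -242.1 z 13.0 yaw-rail 0.000 tilt 0.005 F -12.4 -0.5 5.1 grip 42.8
 t9.10 rel -118.6 -241.9 z 12.6 yaw-rail 0.000 tilt 0.009 F -18.3 -0.1 8.9 grip 42.6
 t10.10 rel -234.8 -87.4 z 13.7 yaw-rail 0.004 tilt 0.003 F -0.3 0.3 -0.5 grip 42.8
 t11.10 rel -170.8 -89.4 z 13.2 yaw-rail 0.001 tilt 0.000 F -1.9 0.6 -0.9 grip 42.7
```

```bash

python3 -m crank '[[1,0,0,0,0,0],[1,0,0,0,0,0],[1,0,0,0,0,0],[1,0,0,0,0,0],[0.4,0,0,0,0,0],[0.2,0,0,0,0,0],[0.2,0,0,0,0,0]]' >/dev/null; python3 h.py
python3 -m crank '[[0.15,0,0,0,0,0],[0.1,0,0,0,0,0]]' >/dev/null; python3 h.py
python3 -m crank '[[0.1,0,0,0,0,0],[0.1,0,0,0,0,0]]' >/dev/null; python3 h.py
```

```text
t11.97 rel -123.7 -89.4 z 13.3 yaw-rail 0.000 tilt 0.000 F -2.3 0.3 0.5 grip 43.0
 t12.22 rel -121.0 -89.4 z 13.3 yaw-rail 0.000 tilt 0.000 F -3.1 0.1 -0.1 grip 42.6
 t12.47 rel -119.0 -89.4 z 13.3 yaw-rail 0.000 tilt 0.000 F -2.0 -0.3 1.6 grip 42.3
```

```bash

python3 -m crank '[[0.15,0,0,0,0,0],[0.1,0,0,0,0,0]]' >/dev/null; python3 h.py
python3 -m crank '[[0.1,0,0,0,0,0]]' >/dev/null; python3 h.py
python3 -m crank '[[-1,0,0,0,0,0],[-2,0,0,0,0,0],[0,0,-5,0,0,-10],[0,0,-5,0,0,-10],[0,0,0,0,0,-10],[0,0,0,0,0,-10],[0,0,0,0,0,-10],[0,0,0,0,0,-10]]' >/dev/null
python3 -m crank '[[0,0,0,0,0,-10],[0,0,0,0,0,-10],[0,0,0,0,0,-10],[-5.4,1.4,0,0,0,0],[-5.4,1.4,0,0,0,0],[-5.4,1.4,0,0,0,0],[-5.4,1.4,0,0,0,0],[-5.4,1.4,0,0,0,0]]' >/dev/null; python3 h.py
python3 - <<'E'
from h import *
im=grab_frame("top"); cv2.imwrite("pics/top1.png",im)
ex=np.array([np.cos(YAW),np.sin(YAW)]); ey=np.array([-ex[1],ex[0]])
for k,c in cartons(im).items():
    d=np.array(c[:2])-O; print(k,np.array(c),"rel",d@ex,d@ey,c[2]-YAW)
E
```

```text
t12.72 rel -118.2 -89.3 z 12.9 yaw-rail 0.000 tilt 0.004 F -9.8 0.1 3.1 grip 42.6
 t12.85 rel -118.3 -89.3 z 12.7 yaw-rail 0.000 tilt 0.006 F -13.7 0.7 3.4 grip 42.9
 t14.85 rel -74.5 -361.5 z 113.7 yaw-rail 1.571 tilt 0.002 F 0.4 -0.4 -0.5 grip 42.8
red [ 588.706 -202.665   -1.544   25.889   20.585] rel -94.89618391331645 -400.94804991527224 -1.5113161
green [640.911 108.79   -0.035 105.562  74.656] rel -52.80811008775635 -87.96584235648221 -0.0027276948
yellow [642.965 -45.048  -0.035  90.946  82.274] rel -45.7718754065696 -241.6565830716547 -0.0025293939
```

View pics/top1.png

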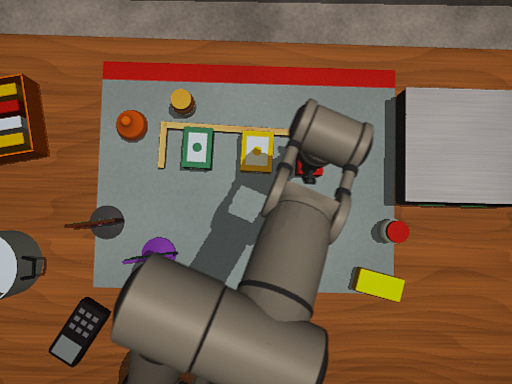

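Cartons stand square against the backstop: green (197,148), yellow (257,150), red (308,155, under the wrist). I'll now push the row along the backstop from red's right side.

```bash

python3 -m crank '[[-4.5,0.8,0,0,0,0],[-4.5,0.8,0,0,0,0],[0,0,4,0,0,0],[0,0,4,0,0,0],[0,0,2,0,0,0]]' >/dev/null; python3 h.py
python3 -m crank '[[0.8,0,0,0,0,0],[0.5,0,0,0,0,0],[0.5,0,0,0,0,0],[0.5,0,0,0,0,0],[0.6,0,0,0,0,0],[0.8,0,0,0,0,0],[1,0,0,0,0,0],[1,0,0,0,0,0]]' >/dev/null; python3 h.py
python3 -m crank '[[1,0,0,0,0,0],[1,0,0,0,0,0],[1,0,0,0,0,0],[0.6,0,0,0,0,0],[0.5,0,0,0,0,0],[0.5,0,0,0,0,0],[0.6,0,0,0,0,0],[0.8,0,0,0,0,0]]' >/dev/null; python3 h.py
```

```text
t15.53 rel -60.2 -449.0 z 11.1 yaw-rail 1.571 tilt 0.002 F 0.3 -0.1 0.5 grip 42.7
 t16.52 rel -59.3 -391.7 z 13.3 yaw-rail 1.571 tilt 0.000 F 0.1 -4.2 2.4 grip 42.6
 t17.52 rel -59.4 -332.6 z 13.2 yaw-rail 1.571 tilt 0.001 F -0.3 -7.1 2.2 grip 42.6
```

```bash

python3 -m crank '[[1,0,0,0,0,0],[1,0,0,0,0,0],[1,0,0,0,0,0],[0.7,0,0,0,0,0],[0.5,0,0,0,0,0],[0.5,0,0,0,0,0],[0.5,0,0,0,0,0],[0.6,0,0,0,0,0]]' >/dev/null; python3 h.py
python3 -m crank '[[0.8,0,0,0,0,0],[0.8,0,0,0,0,0],[0.8,0,0,0,0,0],[0.5,0,0,0,0,0]]' >/dev/null; python3 h.py
python3 -m crank '[[0.2,0,0,0,0,0],[0.2,0,0,0,0,0]]' >/dev/null; python3 h.py
```

```text
t18.52 rel -59.6 -275.1 z 13.2 yaw-rail 1.571 tilt 0.001 F -0.2 -8.5 1.1 grip 42.5
 t19.02 rel -59.6 -245.8 z 13.2 yaw-rail 1.571 tilt 0.001 F -0.3 -9.1 1.8 grip 42.5
 t19.27 rel -59.6 -242.1 z 13.2 yaw-rail 1.571 tilt 0.001 F 0.5 -9.0 2.4 grip 42.7
```

```bash

python3 -m crank '[[0.2,0,0,0,0,0],[0.2,0,0,0,0,0]]' >/dev/null; python3 h.py
python3 -m crank '[[0.15,0,0,0,0,0],[0.15,0,0,0,0,0]]' >/dev/null; python3 h.py
python3 -m crank '[[0.1,0,0,0,0,0]]' >/dev/null; python3 h.py
python3 -m crank '[[0.1,0,0,0,0,0]]' >/dev/null; python3 h.py
```

```text
t19.52 rel -59.6 -238.2 z 13.2 yaw-rail 1.571 tilt 0.001 F 1.1 -8.9 1.0 grip 42.6
 t19.77 rel -59.6 -235.2 z 13.2 yaw-rail 1.571 tilt 0.001 F 0.6 -8.7 2.3 grip 43.0
 t19.90 rel -59.6 -234.1 z 13.2 yaw-rail 1.571 tilt 0.001 F 0.2 -8.5 2.1 grip 42.5
 t20.02 rel -59.6 -233.6 z 13.2 yaw-rail 1.571 tilt 0.002 F -1.3 -12.1 2.5 grip 42.7
```

```bash

python3 -m crank '[[0.1,0,0,0,0,0]]' >/dev/null; python3 h.py
python3 -m crank '[[0.1,0,0,0,0,0]]' >/dev/null; python3 h.py
python3 -m crank '[[-0.5,0,0,0,0,0],[-2,0,0,0,0,0],[-2,-2,-4,0,0,0],[-2,-5,-4,0,0,0],[0,-5,-2,0,0,0],[0,-5,0,0,0,0],[0,-5,0,0,0,0],[0,-3,0,0,0,0]]' >/dev/null; python3 h.py
python3 - <<'E'
from h import *
im=grab_frame("top"); cv2.imwrite("pics/top2.png",im)
im2=grab_frame("scene"); cv2.imwrite("pics/scene2.png",im2)
ex=np.array([np.cos(YAW),np.sin(YAW)]); ey=np.array([-ex[1],ex[0]])
for k,c in cartons(im).items():
    d=np.array(c[:2])-O; print(k,np.array(c),"rel",d@ex,d@ey,c[2]-YAW)
a=cv2.resize(im[110:180,150:270],None,fx=5,fy=5,interpolation=cv2.INTER_CUBIC); b=cv2.resize(im2[170:280,200:370],(600,388))
cv2.imwrite("pics/c2.png",np.vstack([a[:200*2-190+140],b[:250]])[:600])
E
```

```text
t20.15 rel -59.6 -233.6 z 13.3 yaw-rail 1.571 tilt 0.003 F -0.9 -17.3 1.8 grip 42.5
 t20.27 rel -59.6 -233.5 z 13.3 yaw-rail 1.571 tilt 0.004 F -1.3 -20.7 2.0 grip 42.7
 t21.27 rel -308.5 -293.8 z 110.5 yaw-rail 1.571 tilt 0.001 F 0.5 -0.7 0.1 grip 42.9
red [636.66    7.814  -0.037 106.233  64.856] rel -53.78629050692936 -189.02666522143238 -0.0044338033
green [642.543 160.469  -0.034 105.522  73.034] rel -52.85128395195347 -36.26154641849123 -0.001212731
yellow [639.465  82.175  -0.033 105.034  81.901] rel -53.39153788858081 -114.61335928812414 -0.00013799593
```

View pics/c2.png

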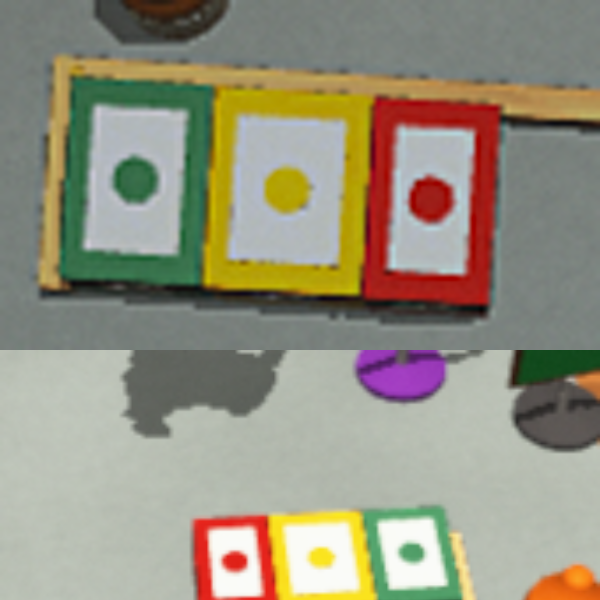

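The row looks tight: green is in the corner at (195,146), then yellow (207 to 222 px) and red. Red and yellow centres may sit about 1 mm off the backstop, so I'll turn the tool back and press each end to check by contact (flush means TCP x ≈ -118.4).

```bash

python3 -m crank '[[0,0,0,0,0,10],[0,0,0,0,0,10],[0,0,0,0,0,10],[0,0,0,0,0,10],[0,0,0,0,0,10],[0,0,0,0,0,10],[0,0,0,0,0,10],[0,0,0,0,0,10]]' >/dev/null
python3 -m crank '[[0,0,0,0,0,10],[5,-3.5,0,0,0,0],[5,-3.5,0,0,0,0],[5,-3.5,2,0,0,0],[1,0,4,0,0,0],[0,0,3.7,0,0,0],[1,0,0,0,0,0]]' >/dev/null;  python3 h.py
python3 -m crank '[[0.8,0,0,0,0,0],[0.5,0,0,0,0,0],[0.3,0,0,0,0,0],[0.2,0,0,0,0,0]]' >/dev/null;  python3 h.py
```

```text
t23.25 rel -139.0 -189.6 z 11.3 yaw-rail 0.001 tilt 0.007 F 1.2 -0.0 0.4 grip 42.5
 t23.75 rel -119.0 -190.0 z 14.8 yaw-rail 0.000 tilt 0.001 F -2.8 -0.4 2.1 grip 42.4
```

```bash

python3 -m crank '[[0.1,0,0,0,0,0]]' >/dev/null;  python3 h.py
python3 -m crank '[[0.1,0,0,0,0,0],[0.05,0,0,0,0,0]]' >/dev/null;  python3 h.py
python3 -m crank '[[-0.5,0,0,0,0,0],[-1,0,0,0,0,0],[0,-4,0,0,0,0],[0,-3.5,0,0,0,0],[0.8,0,0,0,0,0],[0.3,0,0,0,0,0],[0.2,0,0,0,0,0]]' >/dev/null;  python3 h.py
python3 -m crank '[[0.1,0,0,0,0,0]]' >/dev/null;  python3 h.py
```

```text
t23.88 rel -119.1 -189.9 z 14.2 yaw-rail 0.000 tilt 0.002 F -3.6 -1.1 2.2 grip 42.6
 t24.12 rel -118.3 -189.9 z 13.8 yaw-rail 0.001 tilt 0.003 F -7.5 0.1 3.9 grip 42.4
 t25.00 rel -118.6 -116.0 z 14.0 yaw-rail -0.001 tilt 0.000 F 0.7 0.2 -0.6 grip 42.6
 t25.12 rel -118.5 -115.9 z 13.9 yaw-rail -0.001 tilt 0.002 F -3.2 0.2 1.8 grip 42.3
```

```bash

python3 -m crank '[[0.1,0,0,0,0,0],[0.15,0,0,0,0,0]]' >/dev/null;  python3 h.py
python3 -m crank '[[-0.65,0,0,0,0,0],[-1,0,0,0,0,0],[0,-4,0,0,0,0],[0,-3.8,0,0,0,0],[0.8,0,0,0,0,0],[0.3,0,0,0,0,0],[0.2,0,0,0,0,0]]' >/dev/null;  python3 h.py
python3 -m crank '[[0.15,0,0,0,0,0],[0.15,0,0,0,0,0]]' >/dev/null;  python3 h.py
python3 -m crank '[[0.1,0,0,0,0,0]]' >/dev/null;  python3 h.py
```

```text
t25.38 rel -118.3 -115.4 z 13.5 yaw-rail -0.000 tilt 0.007 F -13.2 -1.0 5.5 grip 42.6
 t26.25 rel -118.7 -38.0 z 14.0 yaw-rail -0.001 tilt 0.000 F 0.2 -0.2 -0.1 grip 42.5
 t26.50 rel -118.1 -37.7 z 13.6 yaw-rail -0.000 tilt 0.005 F -10.5 -0.3 3.7 grip 42.6
 t26.62 rel -118.2 -37.6 z 13.4 yaw-rail -0.000 tilt 0.008 F -11.8 0.3 3.6 grip 42.5
```

All three are flush against the backstop. Next I pull back and measure the sign from the clean pictures.

```bash

python3 -m crank '[[-1,0,0,0,0,0],[-3,0,0,0,0,0],[-3,0,-3,0,0,0],[0,0,-6,0,0,0],[0,0,-6,0,0,0]]' 1 >/dev/null;  python3 h.py
python3 - <<'E'
from h import *
im=cv2.imread("pics/scene0.png")
m=hsvmask(im,(55,120,20),(90,255,255)); z=np.zeros_like(m); z[150:195,338:390]=m[150:195,338:390]
cs,_=cv2.findContours(z,3,1); c=max(cs,key=cv2.contourArea); h=cv2.convexHull(c)
eps=1.
while True:
    p=cv2.approxPolyDP(h,eps,True)
    if len(p)<=4: break
    eps+=.2
p=p[:,0,:]; print(p.tolist(),cv2.contourArea(c))
print("z133",px2w("scene",p,133)); print("z58",px2w("scene",p,58))
t=cv2.imread("pics/top0.png"); hsv=cv2.cvtColor(t,cv2.COLOR_BGR2HSV)
m=((hsv[...,1]>150)&(hsv[...,2]<110)&((hsv[...,0]<12)|(hsv[...,0]>172))).astype(np.uint8); zz=np.zeros_like(m); zz[205:240,95:130]=m[205:240,95:130]
zz[205:240,60:95]=(hsv[205:240,60:95,1]>150)&(hsv[205:240,60:95,2]<75)
ys,xs=np.nonzero(zz); print("top",xs.min(),xs.max(),[(int(u),int(ys[xs==u].min()),int(ys[xs==u].max())) for u in range(xs.min(),xs.max()+1,6) if (xs==u).any()])
print(w2px("top",[[441.5,344.9,133],[441.5,344.9,58],[441.5,344.9,14]]))
E
```

```text
t27.25 rel -185.4 -37.2 z 165.8 yaw-rail 0.000 tilt 0.000 F 1.3 0.6 0.7 grip -0.1
[[379, 160], [376, 173], [347, 178], [349, 166]] 359.0
z133 [[447.688 397.154]
 [505.68  371.081]
 [517.834 275.775]
 [464.975 294.708]]
z58 [[368.42  433.879]
 [430.688 405.884]
 [443.739 303.549]
 [386.981 323.879]]
top 64 122 [(64, 225, 226), (70, 224, 226), (76, 224, 228), (82, 222, 228), (88, 222, 228), (94, 221, 224), (100, 221, 223), (106, 220, 223), (112, 219, 222)]
[[ 90.627 223.01 ]
 [101.281 222.454]
 [106.878 222.162]]
```

```bash
cat >> h.py <<'E'
P=np.array([441.5,344.9])
def sg(psi=0.145):
    s=get_obs(); d=s["tcp_pos"][:2]-P; R=Rn.from_rotvec(s["tool_rot"]).as_matrix()
    print("t%.2f pos"%s["t"],s["tcp_pos"],"from pivot in tool axes x %.1f y %.1f"%(d@R[:2,0],d@R[:2,1]),"yaw-psi %.3f"%(np.arctan2(R[1,0],R[0,0])-psi),"F tool",s["force"]@R,"q6 %.2f"%s["qpos"][5])
E
python3 -m crank '[[0,0,0,0,0,-10.2],[-2.39,-4.81,0,0,0,0],[-2.39,-4.81,0,0,0,0],[-2.39,-4.81,0,0,0,0],[0,0,4.1,0,0,0],[0,0,4,0,0,0],[0,0,0,0,0,0]]' >/dev/null
python3 -c "from h import *;sg()"
```

```text
t28.12 pos [416.816 295.397  81.04 ] from pivot in tool axes x -31.6 y 45.4 yaw-psi 0.001 F tool [ 0.754  0.079 -1.292] q6 1.89
```

```bash

python3 -m crank '[[0.8,0,0,0,0,0],[0.6,0,0,0,0,0],[0.81,0.23,0,0,0,-10],[0.81,0.23,0,0,0,-10],[0,0,0,0,0,0]]' >/dev/null
python3 -c "from h import *;sg()"
```

```text
t28.75 pos [450.632 297.796  84.147] from pivot in tool axes x -14.2 y 45.8 yaw-psi 0.348 F tool [ 0.273 -0.272  0.177] q6 1.52
```

```bash

python3 -m crank '[[0.81,0.18,0,0,0,-10],[0.81,0.18,0,0,0,-10],[0.81,0.18,0,0,0,-10],[0.81,0.18,0,0,0,-10],[0.81,0.18,0,0,0,-10],[0.81,0.18,0,0,0,-10],[0.81,0.18,0,0,0,-10],[0,0,0,0,0,0]]' >/dev/null
python3 -c "from h import *;sg()
im=grab_frame('top');cv2.imwrite('pics/top3.png',im);im2=grab_frame('scene');cv2.imwrite('pics/scene3.png',im2)
cv2.imwrite('pics/c3.png',np.vstack([cv2.resize(im[170:270,50:250],(600,300)),cv2.resize(im2[110:210,270:470],(600,300))]))"
```

```text
t29.75 pos [487.528 337.254  83.627] from pivot in tool axes x -14.1 y 44.5 yaw-psi 1.568 F tool [-0.657 -0.286 -0.533] q6 0.33
```

View pics/c3.png

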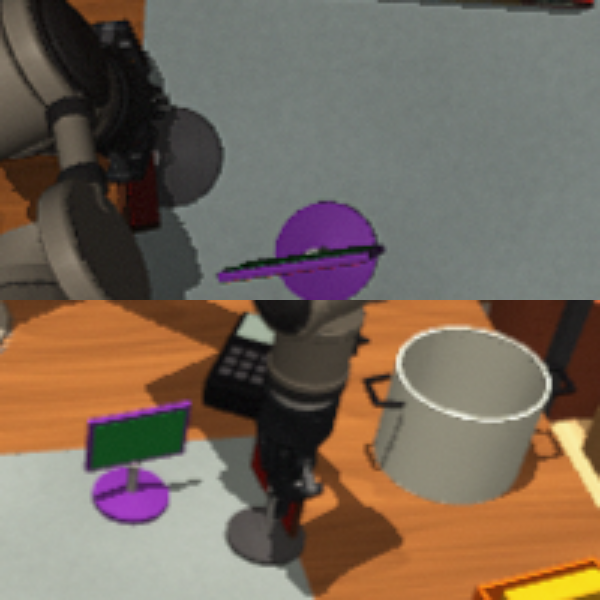

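The panel has turned about 90° and is following the finger: red shows edge-on at about (97,233) in the top view, and the purple stand is untouched. I continue.

```bash

python3 -m crank '[[0.79,0.18,0,0,0,-10],[0.79,0.18,0,0,0,-10],[0.79,0.18,0,0,0,-10],[0.79,0.18,0,0,0,-10],[0.79,0.18,0,0,0,-10],[0.79,0.18,0,0,0,-10],[0.79,0.18,0,0,0,-10],[0,0,0,0,0,0]]' >/dev/null
python3 -c "from h import *;sg()"
python3 -m crank '[[0.35,0.1,0,0,0,-5],[0.35,0.1,0,0,0,-5],[0,0,0,0,0,0]]' >/dev/null
python3 -c "from h import *;sg()"
```

```text
t30.85 pos [464.605 385.127  83.545] from pivot in tool axes x -14.3 y 44.1 yaw-psi 2.789 F tool [-0.964  1.475 -0.564] q6 -0.80
t31.23 pos [458.26  388.004  83.438] from pivot in tool axes x -15.3 y 43.7 yaw-psi 2.962 F tool [-1.55   1.381 -0.122] q6 -0.96
```

```bash

python3 -m crank '[[-1.5,0,0,0,0,0],[-2,0,-5,0,0,0],[0,0,-5,0,0,0],[-1,-5,0,0,0,0],[0,-6,0,0,0,0],[0,-6,0,0,0,0],[0,-6,0,0,0,0],[0,-6,0,0,0,0]]' >/dev/null
cat >> h.py <<'E'
def edge(im):
    hsv=cv2.cvtColor(im,cv2.COLOR_BGR2HSV); g=im.astype(float)
    # upper dark border of panel above the stand, columns 66..116, over wood/mat: strongest dark step
    return None
E
python3 -c "
from h import *;sg()
im=grab_frame('top');cv2.imwrite('pics/top4.png',im);im2=grab_frame('scene');cv2.imwrite('pics/scene4.png',im2)
a=cv2.imread('pics/top0.png')
f=lambda i:cv2.resize(i[195:245,50:140],(792,440)[:0] or (540,300),interpolation=cv2.INTER_CUBIC)
cv2.imwrite('pics/c4.png',np.vstack([f(a),f(im)]))
for n,i in (('top0',a),('top4',im)):
  print(n,[(u,i[214:234,u].sum(1).tolist()) for u in (70,82,112)])
m=im2[150:195,335:395]; print(cv2.cvtColor(m,cv2.COLOR_BGR2HSV)[20,25:35].tolist())
"
```

```text
t32.23 pos [494.564  94.45  183.167] from pivot in tool axes x -61.1 y -248.6 yaw-psi 2.965 F tool [-1.232 -0.682 -0.422] q6 -1.50
top0 [(70, [191, 193, 201, 210, 202, 207, 192, 204, 223, 209, 94, 114, 120, 132, 230, 218, 220, 212, 204, 212]), (82, [202, 197, 205, 211, 215, 211, 202, 194, 109, 120, 116, 112, 134, 104, 124, 238, 225, 212, 202, 220]), (112, [171, 167, 174, 161, 118, 116, 116, 115, 86, 97, 98, 135, 172, 163, 157, 155, 149, 160, 147, 150])]
top4 [(70, [203, 201, 213, 210, 214, 211, 203, 212, 234, 219, 109, 111, 106, 110, 151, 232, 231, 218, 207, 221]), (82, [216, 202, 215, 219, 214, 224, 219, 197, 119, 110, 123, 119, 51, 75, 123, 172, 233, 223, 207, 222]), (112, [172, 174, 181, 177, 125, 137, 114, 55, 75, 99, 113, 179, 169, 164, 166, 161, 161, 153, 157, 160])]
[[2, 243, 103], [2, 235, 103], [1, 230, 104], [1, 231, 105], [1, 230, 103], [1, 226, 104], [2, 240, 103], [1, 230, 103], [1, 233, 103], [1, 233, 103]]
```

View pics/c4.png

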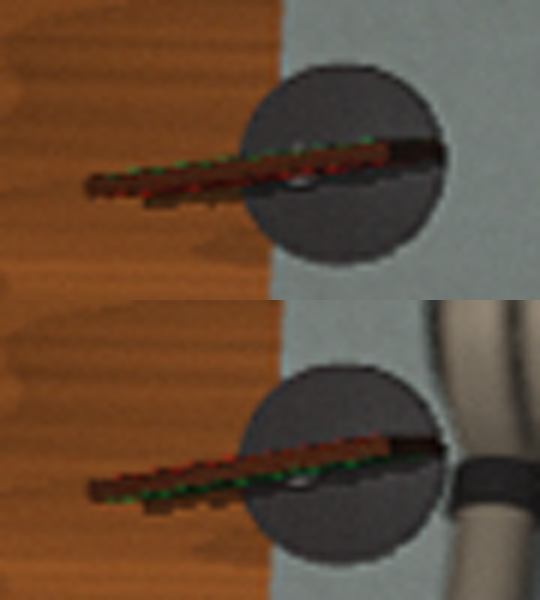

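The sign now shows green towards the robot. Its top edge in the zoom runs (90,491) to (388,446), against (90,186) to (388,152) before, so it is within about 0.04 rad of a half turn. I cross-check with the scene camera and check the row.

```bash
python3 - <<'E'
from h import *
for n,lo,hi in (("0",(55,120,20),(90,255,255)),("4",(0,180,60),(6,255,255))):
    im=cv2.imread(f"pics/scene{n}.png"); m=hsvmask(im,lo,hi); z=np.zeros_like(m); z[152:190,338:384]=m[152:190,338:384]
    ang=[];vs=[]
    cs,_=cv2.findContours(z,0,1); c=max(cs,key=cv2.contourArea); z[:]=0; cv2.drawContours(z,[c],-1,255,-1)
    U=np.arange(351,375); up=[np.nonzero(z[:,u])[0].min() for u in U]; dn=[np.nonzero(z[:,u])[0].max() for u in U]
    for v,h in((up,131),(dn,60)):
        p=np.polyfit(U,v,1); w=px2w("scene",[(351,np.polyval(p,351)),(375,np.polyval(p,375))],h); d=w[1]-w[0]; ang.append(np.arctan2(-d[0],d[1])); vs.append(w.mean(0))
    print(n,c[:,0].min(0),c[:,0].max(0),"yaw top/bottom edge",np.array(ang),vs)
im=cv2.imread("pics/top4.png")
def safe():
    ex=np.array([np.cos(YAW),np.sin(YAW)]); ey=np.array([-ex[1],ex[0]])
    for k,c in cartons(im).items():
        d=np.array(c[:2])-O; print(k,np.array(c),"rel",d@ex,d@ey,c[2]-YAW)
safe()
E
```

```text
0 [347 160] [379 178] yaw top/bottom edge [0.138 0.181] [array([454.469, 343.351]), array([439.031, 359.009])]
4 [346 159] [379 179] yaw top/bottom edge [0.192 0.198] [array([451.067, 344.279]), array([440.166, 358.728])]
red [637.623   8.204  -0.032 105.985  65.59 ] rel -52.8360057369503 -188.60517440518865 0.0001802519
green [642.701 160.463  -0.034 105.527  73.034] rel -52.6932963628633 -36.26175394244104 -0.0012126192
yellow [640.012  82.101  -0.037 105.256  82.072] rel -52.84198400771091 -114.67019453567498 -0.004945293
```

```bash
python3 -c "
from h import *
a=cv2.imread('pics/scene0.png');b=cv2.imread('pics/scene4.png')
for n,(u0,v0,u1,v1) in dict(honey=(308,246,333,280),jam=(122,182,146,212),gourd=(346,230,377,258),butter=(126,160,168,184),purple=(297,143,335,184)).items():
  print(n,np.abs(a[v0:v1,u0:u1].astype(int)-b[v0:v1,u0:u1]).mean().round(1))
print(get_obs()['force']); print(hand_in())"
```

```text
honey 6.5
jam 1.1
gourd 1.1
butter 1.0
purple 29.2
[ 0.894  0.044 -0.602]
the job is handed in; nothing more can be done
None
```

The three cartons are in one tight row in the rail corner and the sign has been turned. I handed the job in at about 32 s of the 72 s.

- **Method:** I slid each carton flush to the backstop with two fingers, then pushed all three together along it to the end stop. From the corner the order is green, yellow, red. I then pressed each end again lightly. The highest force I read was about 21 N. Last, I swung the sign half a turn with the closed fingers.
- **Row:** In the last top view all three carton centres are 52.7–52.8 mm from the backstop, against 52.5 mm ideal, and their yaw is within 0.005 rad of the rail. The spacing fits the measured widths to about 1 mm, and I saw no gap.
- **Sign:** Green faces the robot's side. Both cameras put it about 0.035 rad (2°) past an exact half turn, taking the starting position as zero. I left that because a correction nudge would have been no more accurate.
- **Other objects:** The jam, gourd and butter patches look the same in the before and after pictures. The honey patch changed a little (6.5 grey levels) next to the moved row; I took this to be the row but did not look into it. The purple stand's patch changed a lot (29 levels), which I put down to the arm or its shadow. I did not view that final picture. The purple stand looked untouched in the top and scene pictures taken midway through the sign turn, and the arm never went down near it.

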